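# Lay the pinwheel layer of kiln bricks and bolt the tray

### The arm

A 6-joint arm with a two-finger parallel gripper is mounted at the origin on the work surface. World frame = base frame: x ahead of the robot, y to its left, z up, the work surface at z = 0. Lengths are in m, angles in rad, forces in N, time in s.
With the tool pointing down it reaches from about 0.425 to 0.95 m from the base axis. Payload 3.5 kg.
Tool frame: the origin (TCP) lies at the very end of the fingers, on their centre line; the grasp point (between the pads) lies 19 mm behind it (ctrl.pinch_z is the distance from the TCP to the grasp point, in m); z points along the fingers, y is the line along which they close (so a half turn about z gives the same grasp; the last joint's range is limited). The gripper opens to 85 mm and grips with 20 to 120 N. Pads are 22 mm wide; open, the fingers measure 114 mm over their backs; the gripper's body (76 mm by 85 mm) begins 54 mm behind the grasp point. The pads swing forward as they close: fully open they stand 13 mm farther back than shut.
Start: joints at [-1.479, 0.286, 1.577, -0, 1.279, -0.15], TCP at [0.162, -0.655, 0.231] pointing down, gripper open.
Joint ranges: [-2.77, 2.77], [-0.9, 2.22], [0.21, 2.48], [-1.53, 4.67], [0.24, 2.81], [-2.84, 2.84]. Speed limits (rad/s): [2.79, 2.79, 3.14, 3.14, 3.14, 3.14].

### API

Orientations are given as a unit quaternion [x, y, z, w].
In Python, from plant import ctrl gives the robot as it stands. The module is installed in compiled form; this text tells all that it offers.
- The arm moves only by the shell command python3 -m crank 'ROWS' [OPENING] [FORCE]. ROWS is JSON, a list of rows, each a list of 6 numbers: the shift along the tool's x, y, z in cm, then the turn, a rotation vector about the tool's x, y, z in rad. In form: [[tx, ty, tz, rx, ry, rz], ...]. A call has 1 to 10 rows; each row is the pose to reach, as a shift and turn from the pose commanded when the call began, along the tool's axes at that moment; what a row does not reach only later rows make up. A row lasts 1/10 s, in which the tool goes at most 50 mm and 8.59 degrees, less where a joint would pass 70% of its speed; a pose out of reach is approached as far as the arm can. A call with a gripper value outside its range is refused whole. OPENING is the opening, from 0 (shut) to 1 (fully open), set as the call begins (- or left out, the last holds). The fingers move at their own pace and stop on an object; FORCE is the grip in N (left out, the last holds). Time passes only in rows, so rows that repeat a pose let the fingers close. It gives the time, the measured TCP pose, the force, the opening and the grip force at its end, in the units of the state.
- ctrl.get_state(): the state, without advancing time (a new reading comes with each control period).
- ctrl.read_camera(name): name is "side" or "top"; returns (picture, depth): 384x512x3 uint8, blue, green, red; 384x512 float32, m along the optical axis (not along the pixel's ray), 0 where there is no reading.
- ctrl.camera_info(name): a dict with "K" (3x3 intrinsics, pixels), "origin" and "orientation" of the camera in the world. Camera axes: x right, y down, z forward; pixel columns grow to the right and rows downward; lengths in m; the calibration is good to about 2 mm. A picture is of the moment at which its call begins. camera_info takes no time and is no camera call.
- ctrl.sign_off(): hands the job in; it is judged then, once.
The state is a dict: "time": time; "qpos": joint angles; "dq": joint speeds; "joint_efforts": joint torques, N m; "eef_pos": TCP position; "tcp_rot": TCP orientation; "contact_force": force on the tool from outside, world axes, zero at the start; "wrist_torque": the same for the moment, N m; "opening": opening from 0.0 (shut) to 1.0 (fully open); "finger_force": force on a finger pad.
Only numpy, scipy, OpenCV 4.12 (cv2) and the standard library are available. Lean on these libraries where they do the work, as an engineer would, in place of code of your own. Each camera call takes 0.05 s, during which the arm holds its last target. There are 200 camera calls.

### The job

Finish the layer of kiln bricks on the grey tray: add the three loose full-length bricks to the one already lying there so that the four lie flat in a pinwheel around a square gap, each end butting against the side of the next, all joints closed up tight and the layer hard against the kerbs in the corner where the first brick lies. Set the bricks down gently, never letting one drop. When the layer is done, slide the bolt all the way across in front of it into its keeper; leave the short offcut brick, the jar and the mug where they are.

Things in the scene. Friction and masses are not known exactly. Their poses are not given: they have to be found in the camera images.
- tray: fixed tray: grey slab 20 mm thick, x -150 to 120, y -135 to 119 mm. Origin on the table under the centre of the 210 mm square of the finished layer; z up. Kerbs 12 mm above the slab, inner faces at x 105 (far), y 105 (left), y -121 mm (right; the layer stays 16 mm clear of it). Near side (-x): the bolt. A 90 mm square in the middle stays empty; bricks laid flat have their middle at z 45 mm
- place_left (a point): where the middle of the left brick belongs (tray x -30, y 75, z 45 mm): it lies along the tray's x, its long side against the left kerb, its far end against the side of the first brick
- place_right (a point): where the middle of the right brick belongs (tray x 30, y -75, z 45 mm): it lies along the tray's x, its far end against the far kerb, its inner long side against the end of the first brick
- place_near (a point): where the middle of the near brick belongs (tray x -75, y -30, z 45 mm): it lies along the tray's y, its left end against the side of the left brick, its inner long side against the near end of the right brick
- keeper (a point): middle of the steel keeper, 21 x 25 x 20 mm, on the slab at tray x -127, y -77, z 28 mm. The bolt's steel channel lies in line with it, tray x -137 to -117, y -6 to 118 mm; both stand 20 mm above the slab
- first_brick: the kiln brick that already lies in place in the far left corner of the tray, touching both kerbs, 150 x 60 x 50 mm, centred at tray x 75, y 30, z 45 mm, long side along the tray's y. Origin at the middle of the brick; x along its length
- brick_1: a pale plain kiln brick, 150 x 60 x 50 mm (long x wide x high), lying on its 150 x 60 face. Origin at the middle of the brick (25 mm over what it lies on); x along its length, y across its width, z up. One of three alike: any may go in any place
- brick_2: a pale plain kiln brick, 150 x 60 x 50 mm (long x wide x high), lying on its 150 x 60 face. Origin at the middle of the brick (25 mm over what it lies on); x along its length, y across its width, z up. One of three alike: any may go in any place
- brick_3: a pale plain kiln brick, 150 x 60 x 50 mm (long x wide x high), lying on its 150 x 60 face. Origin at the middle of the brick (25 mm over what it lies on); x along its length, y across its width, z up. One of three alike: any may go in any place
- offcut: a short offcut of the same brick, 95 x 60 x 50 mm, lying among the loose bricks: not to be used. Origin at its middle, x along its length
- bolt (a joint): travel of the steel bolt (a 12 mm rod in its channel on the tray's near side), m: 0 drawn back, 0.085 fully home in the keeper; it starts between 0 and 0.02. It slides along the tray's -y direction with about 2 N of friction and stays where left
- bolt_tab (a point): the top middle of the bolt's upright grip tab, 74 mm above the table; the tab is 14 mm thick along the tray's y, 24 mm wide along x, and its upper 36 mm are free to grip. At joint 0 this point is at x -131, y +98 mm in the tray's frame and moves in -y as the bolt is pushed
- jar: closed glass jar with a white cap, 60 mm across, 78 mm tall, beyond the bricks on the left; origin under its centre
- mug: terracotta mug, 72 mm across, 80 mm tall, beyond the bricks on the right; origin under its centre
Mind the look-alikes: they are no part of the job. Leave any purple look-alike of the brick_3 alone. What is shaped like the brick_2 but purple or turquoise is not meant.

How it is judged:
By the outcome, as a careful person would: the job done as asked, in the order asked, and still so for the second after the job is handed in, with the robot touching nothing.
It also fails if it takes over 72 s, if anything falls off the work surface, if the arm or the gripper's body presses on something with over 40 N, if the wrist force passes 120 N, or if a joint passes its speed limit or range.

## Working session

There is one attempt and no reset: what is moved stays moved. The work goes in short steps, Python scripts to look and compute and a shell command to move; the robot and the scene stay as the last step left them, time stands still between calls to the robot, and variables do not carry over. Pictures are saved under pics/ and viewed, at most 10 in all, crops included, and the job is handed in when it is done.

```bash
mkdir -p pics; cat > h.py <<'E'
import numpy as np, cv2
from plant import ctrl
from scipy.spatial.transform import Rotation as R
def cam(n):
    im,d=ctrl.read_camera(n); c=ctrl.camera_info(n)
    return im,d,np.array(c["K"]),np.array(c["origin"]),R.from_quat(c["orientation"]).as_matrix()
def pts(d,K,o,M):
    v,u=np.mgrid[:d.shape[0],:d.shape[1]]
    p=np.stack([(u-K[0,2])/K[0,0],(v-K[1,2])/K[1,1],np.ones_like(d)],-1)*d[...,None]
    return p@M.T+o
E
python3 - <<'E'
from h import *
for n in("top","side"):
    im,d,K,o,M=cam(n); cv2.imwrite(f"pics/{n}0.png",im); np.savez(f"{n}0.npz",im=im,d=d,K=K,o=o,M=M)
    print(n,K.round(1).tolist(),o.round(3),M.round(3).tolist(),ctrl.camera_info(n)["orientation"])
s=ctrl.get_state(); print(s); print(ctrl.pinch_z)
E
```

```text
top [[396.5, 0.0, 251.6], [0.0, 396.5, 188.8], [0.0, 0.0, 1.0]] [ 0.434 -0.016  1.105] [[0.019, -0.999, 0.05], [-1.0, -0.018, 0.005], [-0.004, -0.05, -0.999]] [ 0.71340847 -0.70029755  0.01602577 -0.01936163]
side [[371.2, 0.0, 259.8], [0.0, 371.2, 188.8], [0.0, 0.0, 1.0]] [0.095 0.987 0.714] [[-0.931, -0.163, 0.326], [-0.364, 0.481, -0.798], [-0.026, -0.862, -0.507]] [-0.1543058   0.85418127 -0.48572703  0.10311803]
{'time': 0.1, 'qpos': array([-1.47897995e+00,  2.87112543e-01,  1.57804647e+00,  1.41923762e-05,
        1.27862907e+00, -1.50008486e-01]), 'dq': array([-0.00074178, -0.00141649, -0.00338857,  0.00044158, -0.00073605,
        0.00138653]), 'joint_efforts': array([ 5.49028409e-04, -4.07297766e+01, -2.93696612e+01, -1.79453082e-04,
        3.43712010e-03,  1.30405024e-05]), 'eef_pos': array([ 0.16161571, -0.65474152,  0.23005327]), 'tcp_rot': array([ 9.92698643e-01,  1.20615919e-01,  3.87251016e-05, -1.09705592e-03]), 'contact_force': array([-0.67986981,  0.09217601,  0.48118424]), 'wrist_torque': array([-0.02655779,  0.01831123,  0.04674693]), 'finger_force': 0.0, 'opening': 1.0042554482946229}
0.0187
```

View pics/top0.png

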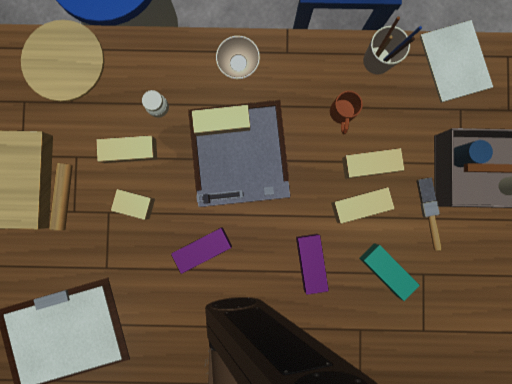

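View pics/side0.png

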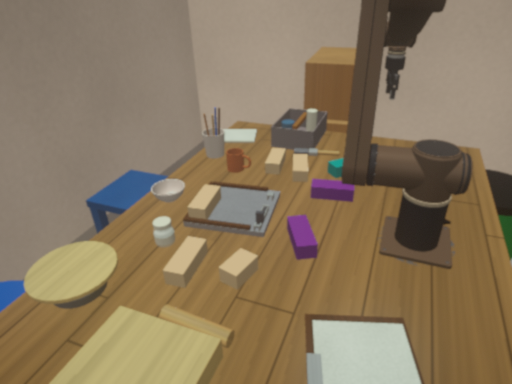

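Top view: the tray is centred near (240,155), with the first brick at (221,119). Loose full bricks are at (125,148), (375,163) and (364,205), and the offcut is at (132,204). The purple and turquoise ones are decoys. The side view shows the same layout, with the bolt tab at (261,214).

```bash
cat >> h.py <<'E'
def ray(uv,z,K,o,M):
    uv=np.atleast_2d(uv).astype(float)
    r=np.c_[(uv-K[[0,1],[2,2]])/K[[0,1],[0,1]],np.ones(len(uv))]@M.T
    return (o+r*((z-o[2])/r[:,2])[:,None])[:,:2]
def bricks(im,d,K,o,M,zt=None):
    """pale blocks: per-blob rectangle on the plane of its top: centre, length, width, yaw(deg), top z"""
    h=cv2.cvtColor(im,cv2.COLOR_BGR2HSV); P=pts(d,K,o,M); out=[]
    m=cv2.inRange(h,(22,40,110),(36,140,255))
    z=P[...,2]; m[(z<.035)|(z>.09)]=0
    m=cv2.morphologyEx(m,cv2.MORPH_OPEN,np.ones((3,3),np.uint8))
    for c in cv2.findContours(m,cv2.RETR_EXTERNAL,cv2.CHAIN_APPROX_NONE)[0]:
        if cv2.contourArea(c)<300: continue
        k=np.zeros_like(m); cv2.drawContours(k,[c],-1,255,-1); t=np.median(z[k>0])
        zz=.07 if t>.06 else .05
        k=((k>0)&(abs(z-t)<.008)).astype(np.uint8)
        q=max(cv2.findContours(k,cv2.RETR_EXTERNAL,cv2.CHAIN_APPROX_NONE)[0],key=cv2.contourArea)[:,0]
        (x,y),(a,b),g=cv2.minAreaRect((ray(q,zz,K,o,M)*1000).astype(np.float32))
        if a<b: a,b,g=b,a,g+90
        out.append((round(x,1),round(y,1),round(a,1),round(b,1),round((g+90)%180-90,2),round(float(t),4),q.mean(0).round().tolist()))
    return out
E
python3 - <<'E'
from h import *
a=np.load("top0.npz"); im,d,K,o,M=[a[k] for k in("im","d","K","o","M")]
for b in bricks(im,d,K,o,M): print(b)
P=pts(d,K,o,M); h=cv2.cvtColor(im,cv2.COLOR_BGR2HSV)
# slab rim by height: z in 12..40mm near tray
z=P[...,2]; m=((z>.012)&(z<.055)).astype(np.uint8); m[:,:185]=0;m[:,295:]=0;m[:95]=0;m[215:]=0
q=max(cv2.findContours(m,cv2.RETR_EXTERNAL,cv2.CHAIN_APPROX_NONE)[0],key=cv2.contourArea)[:,0]
r=cv2.minAreaRect(q.astype(np.float32));print("tray px",cv2.boxPoints(r).round(1).tolist())
for zz in(.02,.032): print(zz,cv2.minAreaRect((ray(q,zz,K,o,M)*1000).astype(np.float32)))
g=np.median(z[160:180,225:260]);print("slab z",g, "table z",np.median(z[230:240,240:260]))
cv2.imwrite("pics/tray0.png",cv2.resize(im[90:215,180:300],None,fx=5,fy=4.8,interpolation=cv2.INTER_CUBIC)[:600])
E
```

```text
(441.1, 311.6, 93.4, 58.7, 76.19, 0.0493, [130.0, 204.0])
(450.0, -310.1, 148.0, 58.7, -73.74, 0.0486, [364.0, 205.0])
(563.9, -338.1, 147.2, 59.2, -81.57, 0.0488, [374.0, 162.0])
(590.1, 333.1, 147.8, 60.0, -85.25, 0.0493, [124.0, 148.0])
(501.4, 611.2, 259.9, 110.9, 1.02, 0.0597, [20.0, 179.0])
(670.2, 74.9, 148.2, 60.6, -82.98, 0.0691, [221.0, 119.0])
(821.3, 501.7, 217.1, 216.0, 43.54, 0.0718, [62.0, 59.0])
tray px [[186.8000030517578, 108.9000015258789], [279.79998779296875, 99.0], [290.20001220703125, 196.60000610351562], [197.1999969482422, 206.5]]
0.02 ((588.1895751953125, 27.12847900390625), (271.9188232421875, 256.2161865234375), 7.127939701080322)
0.032 ((586.4866333007812, 26.64923095703125), (268.9111022949219, 253.38218688964844), 7.127948760986328)
slab z 0.01916821089975973 table z -0.0009534430126136861
```

View pics/tray0.png

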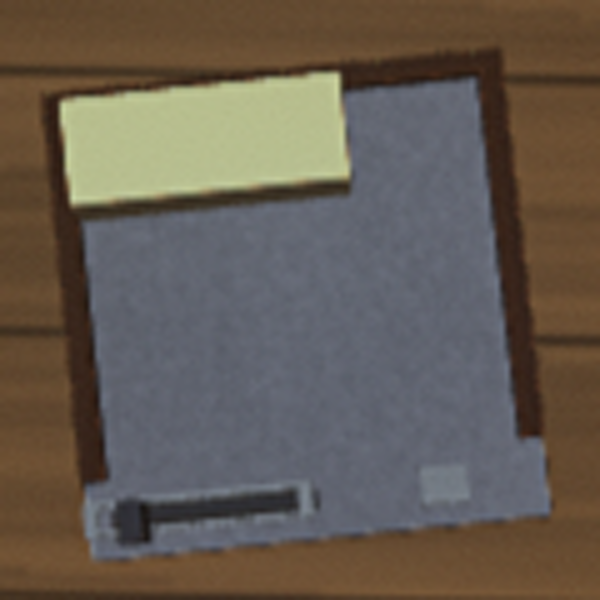

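Tray: origin about (600, 36.2) mm, yaw about 7.05°; two independent estimates agree within 2 mm. I'll start with the far-right brick, which goes to the right place.

```bash
cat > go.py <<'E'
"""go.py x y z(mm) psi(deg) [t]: shift (cm, tool axes) and turn from here to there; t = x,y in tray frame, psi relative to the tray"""
import sys; from h import *
x,y,z,p=map(float,sys.argv[1:5]); T=7.05; c,s=np.cos(np.radians(T)),np.sin(np.radians(T))
S=ctrl.get_state(); A=R.from_quat(S["tcp_rot"]); e=S["eef_pos"]*1000
t=np.array([[c,s],[-s,c]])@(e[:2]-[600,36.2])
if len(sys.argv)>5: x,y=np.array([[c,-s],[s,c]])@[x,y]+[600,36.2]; p+=T
B=R.from_euler("z",p,degrees=True)*R.from_euler("x",np.pi)
print("t %.1f"%S["time"],"at",e.round(1),"tray",t.round(1),"F",S["contact_force"].round(1),"op %.3f"%S["opening"])
print("  shift",(A.inv().apply(np.array([x,y,z])-e)/10).round(2),"turn",(A.inv()*B).as_rotvec().round(3))
E
python3 go.py 562.1 -326.2 150 98.4
```

```text
t 0.1 at [ 161.6 -654.7  230.1] tray [-519.9 -631.9] F [-0.7  0.1  0.5] op 1.004
  shift [ 46.75 -22.29   8.07] turn [-0.002 -0.002 -1.476]
```

```bash
python3 -m crank '[[46.75,-22.29,8.07,0,0,-1.476],[46.75,-22.29,8.07,0,0,-1.476],[46.75,-22.29,8.07,0,0,-1.476],[46.75,-22.29,8.07,0,0,-1.476],[46.75,-22.29,8.07,0,0,-1.476],[46.75,-22.29,8.07,0,0,-1.476],[46.75,-22.29,8.07,0,0,-1.476],[46.75,-22.29,8.07,0,0,-1.476],[46.75,-22.29,8.07,0,0,-1.476],[46.75,-22.29,8.07,0,0,-1.476]]' 1
python3 go.py 562.1 -326.2 150 98.4
```

```text
time: 1.1
eef_pos: [0.5448, -0.3404, 0.1536]
tcp_rot: [0.651, 0.759, -0.0, -0.0]
contact_force: [0.8, -1.6, 0.1]
opening: 1.002
finger_force: 0.0
t 1.1 at [ 544.8 -340.4  153.6] tray [-101.  -366.9] F [ 0.8 -1.6  0.1] op 1.002
  shift [1.14 1.93 0.36] turn [-0.001 -0.     0.006]
```

```bash
python3 -m crank '[[1.15,1.95,0.4,0,0,0],[1.15,1.95,0.4,0,0,0],[1.15,1.95,0.4,0,0,0]]' >/dev/null
python3 go.py 562.1 -326.2 13 98.4
```

```text
t 1.4 at [ 561.1 -327.5  149.6] tray [ -83.3 -356.1] F [ 0.3 -0.   0.7] op 0.998
  shift [ 0.1   0.14 13.66] turn [-0.001 -0.001  0.002]
```

```bash
python3 -m crank '[[0.1,0.1,5,0,0,0],[0.1,0.1,10,0,0,0],[0.1,0.1,12.7,0,0,0],[0.1,0.1,13.6,0,0,0],[0.1,0.1,13.6,0,0,0]]' >/dev/null
python3 go.py 562.1 -326.2 13 98.4
python3 -m crank '[[0,0,0,0,0,0],[0,0,0,0,0,0],[0,0,0,0,0,0],[0,0,0,0,0,0],[0,0,0,0,0,0],[0,0,0,0,0,0]]' 0 90; python3 go.py 30 -75 180 180 t
```

```text
t 1.9 at [ 560.7 -327.4   13.2] tray [ -83.6 -356. ] F [-1.1  0.4  1. ] op 1.001
  shift [0.1  0.16 0.02] turn [-0.002 -0.002 -0.001]
time: 2.5
eef_pos: [0.5641, -0.3285, 0.0179]
tcp_rot: [0.653, 0.757, -0.0, 0.003]
contact_force: [0.3, -0.9, 7.2]
opening: 0.689
finger_force: 99.6
t 2.5 at [ 564.1 -328.5   17.9] tray [ -80.4 -357.6] F [ 0.3 -0.9  7.2] op 0.689
  shift [ 27.91  11.78 -16.3 ] turn [-1.000e-03  6.000e-03 -1.547e+00]
```

```bash
python3 -m crank '[[0,0,-1,0,0,0],[0,0,-3,0,0,0],[0,0,-7,0,0,0],[0,0,-12,0,0,0],[0,0,-12,0,0,0],[0,0,-12,0,0,0]]'; python3 go.py 18 -75 180 180 t
```

```text
time: 3.1
eef_pos: [0.5627, -0.3269, 0.1364]
tcp_rot: [0.653, 0.757, 0.0, 0.002]
contact_force: [-1.1, -0.1, -3.1]
opening: 0.686
finger_force: 99.1
t 3.1 at [ 562.7 -326.9  136.4] tray [ -81.6 -355.8] F [-1.1 -0.1 -3.1] op 0.686
  shift [27.82 10.64 -4.4 ] turn [ 0.     0.003 -1.547]
```

```bash
python3 go.py 10 -82 150 180 t; python3 -m crank '[[6,2.3,-1.4,0,0,-0.2],[12,4.5,-1.4,0,0,-0.5],[27.82,10.64,-1.4,0,0,-1.547],[27.82,10.64,-1.4,0,0,-1.547],[27.82,10.64,-1.4,0,0,-1.547],[27.82,10.64,-1.4,0,0,-1.547],[27.82,10.64,-1.4,0,0,-1.547],[27.82,10.64,-1.4,0,0,-1.547],[27.82,10.64,-1.4,0,0,-1.547],[27.82,10.64,-1.4,0,0,-1.547]]' >/dev/null;  python3 go.py 10 -82 100 180 t
```

```text
t 3.1 at [ 562.7 -326.9  136.4] tray [ -81.6 -355.8] F [-1.1 -0.1 -3.1] op 0.686
  shift [27.15  9.82 -1.4 ] turn [ 0.     0.003 -1.547]
t 4.1 at [624.4 -35.  144.8] tray [ 15.5 -73.7] F [-0.2 -0.5 -2.3] op 0.685
  shift [ 0.49 -0.86  4.48] turn [ 0.002 -0.006 -0.04 ]
```

```bash
python3 -m crank '[[0.5,-0.85,2,0,0,-0.04],[0.5,-0.85,4.5,0,0,-0.04],[0.5,-0.85,4.5,0,0,-0.04],[0.5,-0.85,4.5,0,0,-0.04]]' >/dev/null;  python3 go.py 10 -82 40 180 t
python3 - <<'E'
from h import *
for n in("top","side"):
    im,d,K,o,M=cam(n); cv2.imwrite(f"pics/{n}1.png",im)
    if n=="top": print(bricks(im,d,K,o,M))
    c=im[80:230,160:310] if n=="top" else im[150:260,160:300]
    cv2.imwrite(f"pics/{n}1c.png",cv2.resize(c,None,fx=3,fy=3))
a=cv2.imread("pics/top1c.png");b=cv2.imread("pics/side1c.png");w=np.zeros((450,870,3),np.uint8);w[:,:450]=a;w[:330,450:]=b[:,:420];cv2.imwrite("pics/m1.png",cv2.resize(w,(800,414)))
E
```

```text
t 4.5 at [620.4 -44.3 100.8] tray [ 10.4 -82.4] F [ 0.5  0.6 -2. ] op 0.683
  shift [0.01 0.03 6.08] turn [ 0.002 -0.005 -0.007]
[(441.1, 311.3, 93.4, 58.8, 76.03, 0.0492, [130.0, 204.0]), (450.0, -310.1, 148.1, 58.7, -73.74, 0.0485, [364.0, 205.0]), (590.2, 333.1, 147.9, 60.3, -85.0, 0.0494, [124.0, 148.0]), (501.4, 611.2, 259.9, 110.9, 1.02, 0.0596, [19.0, 179.0]), (668.5, 88.3, 121.2, 60.4, -82.81, 0.0692, [213.0, 118.0]), (820.4, 501.7, 217.4, 215.6, 58.81, 0.0718, [63.0, 59.0])]
```

View pics/m1.png

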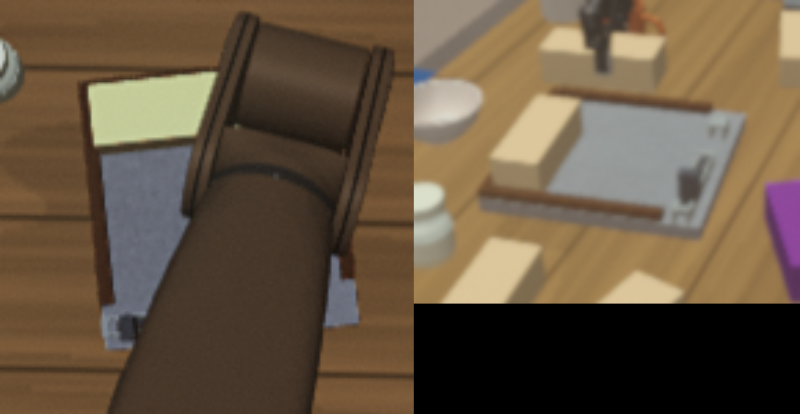

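Side view: the brick is held level above the right part of the tray. I'm lowering it gently now.

```bash
python3 -m crank '[[0,0,2,0,0,0],[0,0,4,0,0,0],[0,0,5.5,0,0,0],[0,0,5.9,0,0,0],[0,0,6,0,0,0]]' >/dev/null;  python3 go.py 10 -82 36 180 t
python3 -m crank '[[0,0,0.2,0,0,0],[0,0,0.3,0,0,0],[0,0,0.4,0,0,0],[0,0,0.4,0,0,0]]' >/dev/null;  python3 go.py 10 -82 34 180 t
```

```text
t 5.1 at [622.4 -44.8  43.3] tray [ 12.2 -83.1] F [ 0.8 -0.2 -3.2] op 0.688
  shift [0.23 0.11 0.73] turn [ 0.    -0.    -0.007]
t 5.5 at [622.5 -44.9  39.7] tray [ 12.4 -83.2] F [-0.  -0.3 -3.2] op 0.689
  shift [0.24 0.12 0.57] turn [-0.     0.    -0.007]
```

```bash
for i in 1 2; do python3 -m crank '[[0,0,0.1,0,0,0],[0,0,0.2,0,0,0],[0,0,0.2,0,0,0]]' >/dev/null;  python3 go.py 10 -82 34 180 t; done
```

```text
t 5.8 at [622.6 -44.9  38. ] tray [ 12.4 -83.2] F [-2.2  0.4 -0.3] op 0.688
  shift [0.25 0.12 0.4 ] turn [-0.     0.    -0.007]
t 6.1 at [622.6 -44.9  37.9] tray [ 12.5 -83.3] F [-7.4  0.2  9.5] op 0.684
  shift [0.25 0.13 0.39] turn [ 0.    -0.001 -0.007]
```

```bash
python3 -m crank '[[0,0,-0.15,0,0,-0.007],[-0.1,0.2,-0.15,0,0,-0.007],[-0.2,0.4,-0.15,0,0,-0.007],[-0.3,0.6,-0.15,0,0,-0.007],[-0.3,0.6,-0.15,0,0,-0.007]]' >/dev/null;  python3 go.py 18 -75 38 180 t
for i in 1 2 3; do python3 -m crank '[[-0.1,0.1,0,0,0,0],[-0.1,0.1,0,0,0,0]]' >/dev/null;  python3 go.py 18 -75 38 180 t; done
```

```text
t 6.6 at [625.9 -39.1  37.9] tray [ 16.4 -77.9] F [-1.4 -4.3  4.7] op 0.687
  shift [-0.16  0.29 -0.01] turn [-0.002  0.002  0.   ]
t 6.8 at [626.5 -38.1  38. ] tray [ 17.1 -77. ] F [-2.3 -3.7  5.8] op 0.686
  shift [-0.09  0.2  -0.  ] turn [-0.002  0.002  0.   ]
t 7.0 at [627.  -37.2  38. ] tray [ 17.8 -76.2] F [-3.9 -5.3  6.3] op 0.688
  shift [-0.02  0.12 -0.01] turn [-0.002  0.001  0.   ]
t 7.2 at [627.  -37.2  38. ] tray [ 17.8 -76.1] F [-7.3 -8.9  8.3] op 0.688
  shift [-0.02  0.11 -0.01] turn [-0.003 -0.002  0.001]
```

```bash
for i in 1 2 3; do python3 -m crank '[[-0.1,0.1,0,0,0,0],[-0.1,0.1,0,0,0,0]]' >/dev/null;  python3 go.py 18 -75 38 180 t; done
```

```text
t 7.4 at [627.  -37.2  38. ] tray [ 17.8 -76.2] F [-10.3 -12.8  10.3] op 0.682
  shift [-0.02  0.12  0.  ] turn [-0.004 -0.005  0.001]
t 7.6 at [627.  -37.2  38.1] tray [ 17.8 -76.2] F [-14.2 -16.5  13. ] op 0.687
  shift [-0.02  0.12  0.  ] turn [-0.006 -0.007  0.001]
t 7.8 at [627.1 -37.2  38.2] tray [ 17.9 -76.1] F [-17.5 -19.2  14.8] op 0.691
  shift [-0.01  0.11  0.02] turn [-0.007 -0.01   0.002]
```

```bash
python3 -m crank '[[0.2,-0.2,-0.1,0,0,0],[0.35,-0.35,-0.2,0,0,0],[0.35,-0.35,-0.2,0,0,0]]' >/dev/null;  python3 go.py 18 -75 38 180 t
python3 -m crank '[[0,0,0,0,0,0],[0,0,0,0,0,0],[0,0,0,0,0,0],[0,0,-1,0,0,0],[0,0,-4,0,0,0],[0,0,-9,0,0,0]]' 1 >/dev/null;  python3 go.py 590.1 333.1 180 94.9
```

```text
t 8.1 at [626.6 -37.1  38.2] tray [ 17.4 -76. ] F [-1.2 -6.7 -1.4] op 0.686
  shift [-0.06  0.1   0.02] turn [-0.002 -0.    -0.001]
t 8.7 at [624.1 -34.7 126.2] tray [ 15.2 -73.3] F [ 0.7 -0.   0.1] op 1.002
  shift [-1.12 36.94 -5.27] turn [-0.004 -0.009  1.609]
```

```bash
python3 -m crank '[[-1.1,36.94,-4,0,0,1.609],[-1.1,36.94,-4,0,0,1.609],[-1.1,36.94,-4,0,0,1.609],[-1.1,36.94,-4,0,0,1.609],[-1.1,36.94,-4,0,0,1.609],[-1.1,36.94,-4,0,0,1.609],[-1.1,36.94,-4,0,0,1.609],[-1.1,36.94,-4,0,0,1.609],[-1.1,36.94,-4,0,0,1.609],[-1.1,36.94,-4,0,0,1.609]]' 1 >/dev/null
python3 -m crank '[[0,0,0,0,0,0.0]]' >/dev/null; python3 go.py 590.1 333.1 100 94.9
```

```text
t 9.8 at [592.  333.2 169.6] tray [ 28.5 295.8] F [-0.3 -0.5  0.3] op 1.001
  shift [ 0.03 -0.19  6.96] turn [ 0.001 -0.     0.15 ]
```

```bash
python3 -m crank '[[0,-0.2,4,0,0,0.15],[0,-0.2,7,0,0,0.15],[0,-0.2,7,0,0,0.15]]' >/dev/null; python3 go.py 590.1 333.1 18 94.9
```

```text
t 10.1 at [586.7 330.2  93.4] tray [ 22.9 293.4] F [ 0.3 -0.4 -1.2] op 1.002
  shift [0.28 0.44 7.54] turn [-0.01   0.003  0.001]
```

```bash
python3 -m crank '[[0.2,0.2,2,0,0,0],[0.2,0.2,2,0,0,0],[0.2,0.2,2,0,0,0]]' >/dev/null; python3 go.py 590.1 333.1 18 94.9
```

```text
t 10.4 at [592.8 334.1  79.7] tray [ 29.4 296.6] F [ 0.1 -0.  -0.1] op 1.001
  shift [-0.08 -0.28  6.17] turn [ 0.001 -0.    -0.001]
```

```bash
python3 -m crank '[[-0.1,-0.25,3,0,0,0],[-0.1,-0.25,5.2,0,0,0],[-0.1,-0.25,6,0,0,0],[-0.1,-0.25,6,0,0,0]]' >/dev/null; python3 go.py 590.1 333.1 18 94.9
python3 -m crank '[[0,0,0,0,0,0],[0,0,0,0,0,0],[0,0,0,0,0,0],[0,0,0,0,0,0],[0,0,0,0,0,0],[0,0,0,0,0,0]]' 0 90 >/dev/null; python3 go.py 590.1 333.1 18 94.9
python3 -m crank '[[0,0,-1,0,0,0],[0,0,-3,0,0,0],[0,0,-7,0,0,0],[0,0,-13,0,0,0],[0,0,-13,0,0,0],[0,0,-13,0,0,0]]'>/dev/null;  python3 go.py -38 69 150 180 t
```

```text
t 10.8 at [589.5 332.6  18.5] tray [ 26.  295.5] F [-0.3 -0.1  0.1] op 1.003
  shift [0.04 0.06 0.05] turn [-0.001  0.    -0.001]
t 11.4 at [591.6 333.5  21.6] tray [ 28.1 296.1] F [0.4 0.4 6.7] op 0.684
  shift [-0.03 -0.15  0.36] turn [ 0.004 -0.001 -0.001]
t 12.0 at [591.  333.2 151.8] tray [ 27.5 295.9] F [ 0.8 -0.3 -4. ] op 0.685
  shift [-22.92  -5.66   0.12] turn [ 0.005  0.003 -1.61 ]
```

```bash
python3 -m crank '[[-22.9,-5.7,0,0,0,-1.61],[-22.9,-5.7,0,0,0,-1.61],[-22.9,-5.7,0,0,0,-1.61],[-22.9,-5.7,0,0,0,-1.61],[-22.9,-5.7,0,0,0,-1.61],[-22.9,-5.7,0,0,0,-1.61],[-22.9,-5.7,0,0,0,-1.61],[-22.9,-5.7,0,0,0,-1.61],[-22.9,-5.7,0,0,0,-1.61],[-22.9,-5.7,0,0,0,-1.61]]' >/dev/null
python3 -m crank '[[0,0,0,0,0,0],[0,0,0,0,0,0]]' >/dev/null; python3 go.py -38 69 70 180 t
```

```text
t 13.2 at [550.5  99.7 146.3] tray [-41.3  69.1] F [ 0.9  0.  -2.7] op 0.683
  shift [-0.36  0.03  7.63] turn [ 0.    -0.005 -0.131]
```

```bash
python3 -m crank '[[-0.3,0,2,0,0,-0.13],[-0.3,0,4,0,0,-0.13],[-0.3,0,4,0,0,-0.13],[-0.3,0,4,0,0,-0.13]]' >/dev/null; python3 go.py -38 69 70 180 t
python3 -m crank '[[0,0,2,0,0,0],[0,0,4,0,0,0],[0,0,4.5,0,0,0],[0,0,4.5,0,0,0]]' >/dev/null; python3 go.py -38 69 46 180 t
```

```text
t 13.6 at [554.5  99.8 108. ] tray [-37.4  68.7] F [ 0.   0.3 -3. ] op 0.680
  shift [0.05 0.03 3.8 ] turn [ 0.    -0.002  0.   ]
t 14.0 at [555.   99.7  63.8] tray [-36.8  68.6] F [-0.4 -0.4 -2.6] op 0.680
  shift [0.11 0.04 1.78] turn [ 0.    -0.001  0.001]
```

```bash
python3 -m crank '[[0,0,1,0,0,0],[0,0,1.7,0,0,0],[0,0,1.7,0,0,0]]' >/dev/null; python3 go.py -38 69 46 180 t
for i in 1 2 3; do python3 -m crank '[[0,0,0.1,0,0,0],[0,0,0.2,0,0,0],[0,0,0.2,0,0,0]]' >/dev/null;  python3 go.py -30 75 42 180 t; done
```

```text
t 14.3 at [554.5  99.7  45.9] tray [-37.4  68.6] F [ 0.4  0.2 -3.1] op 0.682
  shift [ 0.06  0.04 -0.01] turn [ 0.    -0.002  0.002]
t 14.6 at [555.4  99.7  45. ] tray [-36.5  68.5] F [-0.1  0.1 -3.2] op 0.679
  shift [-0.65  0.65  0.3 ] turn [-0.     0.     0.002]
t 14.9 at [555.1  99.7  42.7] tray [-36.8  68.6] F [-0.  -0.6 -3.1] op 0.686
  shift [-0.68  0.64  0.07] turn [ 0.    -0.     0.002]
t 15.2 at [555.3  99.7  41.6] tray [-36.5  68.5] F [-2.4 -1.3  2. ] op 0.680
  shift [-0.65  0.65 -0.04] turn [ 0.    -0.     0.002]
```

Touched down. Now I'll slide it in, with tool −x as tray +x and tool +y as tray +y.

```bash
python3 -m crank '[[-0.1,0.1,0,0,0,0],[-0.2,0.2,0,0,0,0],[-0.3,0.3,0,0,0,0],[-0.4,0.4,0,0,0,0],[-0.5,0.5,0,0,0,0]]' >/dev/null; python3 go.py -30 75 42 180 t
for i in 1 2 3 4 5; do python3 -m crank '[[-0.1,0.1,0,0,0,0],[-0.1,0.1,0,0,0,0]]' >/dev/null;  python3 go.py -30 75 42 180 t|head -1; done
```

```text
t 15.7 at [559.6 104.3  41.6] tray [-31.7  72.6] F [-6.4 -6.8  7.7] op 0.683
  shift [-0.17  0.24 -0.04] turn [-0.002 -0.001  0.003]
t 15.9 at [559.6 104.5  41.6] tray [-31.7  72.8] F [-8.  -8.7  9.4] op 0.685
t 16.1 at [559.6 104.7  41.7] tray [-31.7  72.9] F [-12.1 -12.4  12. ] op 0.685
t 16.3 at [559.5 104.8  41.7] tray [-31.8  73.1] F [-14.8 -16.1  15.6] op 0.685
t 16.5 at [559.4 105.   41.7] tray [-31.8  73.2] F [-18.9 -20.1  17.5] op 0.683
t 16.7 at [559.4 105.1  41.8] tray [-31.8  73.4] F [-22.8 -22.7  20.8] op 0.685
```

```bash
python3 -m crank '[[0.2,0,-0.2,0,0,0],[0.3,0.1,-0.3,0,0,0]]' >/dev/null;  python3 go.py -30 75 42 180 t|head -1
for i in 1 2 3 4; do python3 -m crank '[[0,0.1,0,0,0,0],[0,0.2,0,0,0,0]]' >/dev/null;  python3 go.py -30 75 42 180 t; done
```

```text
t 16.9 at [559.6 105.8  42.2] tray [-31.6  74.1] F [  1.9 -21.1  -9.1] op 0.687
t 17.1 at [559.6 106.   42.3] tray [-31.6  74.2] F [ -3.6 -28.6  -1.4] op 0.683
  shift [-0.16  0.08  0.03] turn [-0.014 -0.006  0.003]
t 17.3 at [559.5 106.   42.4] tray [-31.6  74.3] F [ -3.  -32.9  -1.2] op 0.683
  shift [-0.16  0.07  0.04] turn [-0.018 -0.006  0.004]
t 17.5 at [559.5 106.2  42.5] tray [-31.6  74.4] F [ -4.6 -40.5   0.1] op 0.682
  shift [-0.16  0.06  0.05] turn [-0.021 -0.007  0.004]
t 17.7 at [559.5 106.3  42.7] tray [-31.6  74.5] F [ -4.  -46.3   0.5] op 0.685
  shift [-0.16  0.05  0.07] turn [-0.025 -0.007  0.004]
```

```bash
python3 -m crank '[[0,-0.3,0,0,0,0],[0,-0.6,0,0,0,0],[0,-0.7,0,0,0,0]]' >/dev/null;  python3 go.py -30 75 42 180 t
python3 -m crank '[[-0.2,0,0.1,0,0,0],[-0.4,0,0.1,0,0,0],[-0.4,0,0.1,0,0,0]]' >/dev/null;  python3 go.py -30 75 42 180 t
python3 -m crank '[[0.2,-0.2,-0.1,0,0,0],[0.3,-0.3,-0.1,0,0,0],[0.3,-0.3,-0.1,0,0,0]]' >/dev/null;  python3 go.py -30 75 42 180 t
```

```text
t 18.0 at [559.5 105.8  42.3] tray [-31.6  74.1] F [ -3.9 -18.8  -1.9] op 0.686
  shift [-0.16  0.09  0.02] turn [-0.011 -0.006  0.002]
t 18.3 at [559.3 105.9  42.2] tray [-31.8  74.1] F [-20.8 -26.1  15.9] op 0.686
  shift [-0.18  0.09  0.02] turn [-0.012 -0.019  0.003]
t 18.6 at [559.5 105.7  42.1] tray [-31.7  74. ] F [ -6.6 -13.3   0.4] op 0.685
  shift [-0.17  0.1   0.01] turn [-0.007 -0.008  0.002]
```

Next I'll back off the remaining load, release, rise clear, go for the third brick, and image the tray once the arm is out of the way.

```bash
python3 -m crank '[[0.15,-0.3,0,0,0,0],[0.15,-0.3,0,0,0,0]]' >/dev/null;  python3 go.py -30 75 42 180 t
python3 -m crank '[[0,0,0,0,0,0],[0,0,0,0,0,0],[0,0,0,0,0,0],[0,0,-1,0,0,0],[0,0,-4,0,0,0],[0,0,-9,0,0,0],[0,0,-11,0,0,0]]' 1 >/dev/null;  python3 go.py 450.0 -310.1 160 106.2
```

```text
t 18.8 at [559.5 105.6  42.3] tray [-31.7  73.8] F [-2.7 -5.3 -4.7] op 0.682
  shift [-0.17  0.12  0.03] turn [-0.001 -0.003  0.001]
t 19.5 at [563.9 107.  160.3] tray [-27.2  74.7] F [ 0.3 -0.  -0.2] op 0.998
  shift [ 16.51 -39.95  -0.1 ] turn [0.006 0.008 1.413]
```

```bash
python3 -m crank '[[16.3,-39.4,0,0,0,1.413],[16.3,-39.4,0,0,0,1.413],[16.3,-39.4,0,0,0,1.413],[16.3,-39.4,0,0,0,1.413],[16.3,-39.4,0,0,0,1.413],[16.3,-39.4,0,0,0,1.413],[16.3,-39.4,0,0,0,1.413],[16.3,-39.4,0,0,0,1.413],[16.3,-39.4,0,0,0,1.413],[16.3,-39.4,0,0,0,1.413]]' >/dev/null
python3 -m crank '[[0,0,0,0,0,0],[0,0,0,0,0,0]]' >/dev/null; python3 go.py 448.3 -304.3 80 106.2
python3 - <<'E'
from h import *
im,d,K,o,M=cam("top"); np.savez("top2.npz",im=im,d=d,K=K,o=o,M=M)
print(bricks(im,d,K,o,M)); cv2.imwrite("pics/tray2.png",cv2.resize(im[90:215,180:300],None,fx=5,fy=4.8,interpolation=cv2.INTER_CUBIC)[:600])
E
```

```text
t 20.7 at [ 448.6 -304.6  154.6] tray [-192.1 -319.7] F [0.1 1.  0.1] op 0.999
  shift [ 0.05 -0.03  7.46] turn [0.001 0.001 0.002]
[(443.9, -289.0, 104.2, 58.6, -73.71, 0.0485, [352.0, 206.0]), (441.1, 311.4, 93.0, 58.7, 76.19, 0.0494, [130.0, 204.0]), (501.4, 611.1, 259.9, 110.9, 1.02, 0.0597, [20.0, 178.0]), (600.2, 35.9, 209.6, 208.6, 7.15, 0.0691, [231.0, 138.0]), (821.9, 501.6, 216.6, 214.1, -89.0, 0.0718, [62.0, 60.0])]
```

View pics/tray2.png

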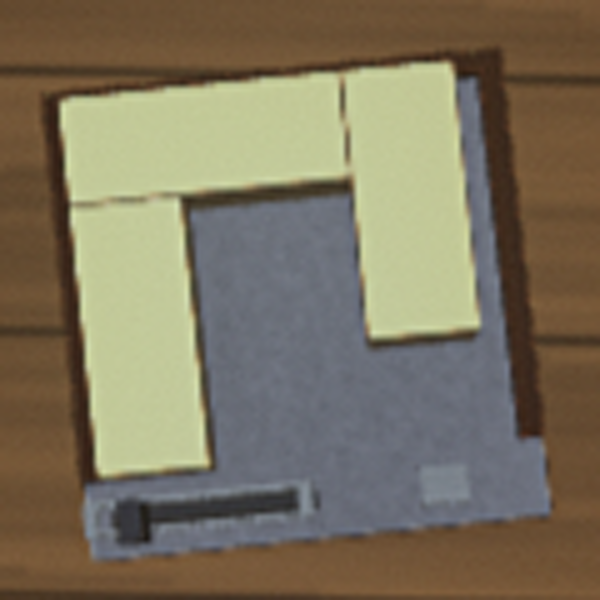

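The left brick's joints look closed. The joint between the first and right bricks, near (345,120) in the crop, shows a darker line, so I'll quantify it.

```bash
python3 - <<'E'
from h import *
a=np.load("top2.npz"); im,K,o,M=[a[k] for k in("im","K","o","M")]; g=cv2.cvtColor(im,cv2.COLOR_BGR2GRAY).astype(np.float32)
T=np.radians(7.1);c,s=np.cos(T),np.sin(T)
def val(x,y,z=70):
    w=np.c_[600+c*x-s*y,36+s*x+c*y,np.full(len(x),z)]/1000
    p=(w-o)@M; u=p[:,:2]/p[:,2:]*K[0,0]+K[:2,2]
    return cv2.remap(g,u[None].astype(np.float32)[...,0],u[None].astype(np.float32)[...,1],cv2.INTER_LINEAR)[0]
t=np.arange(-8,8.1,1.)
def gap(P):  # mean missing brightness x 1mm = width of dark line
    v=np.mean(P,0); b=np.median(np.r_[v[:4],v[-4:]]); return v.round().astype(int).tolist(),"dark mm %.2f"%((b-v).clip(0).sum()/(b-25))
for x in(54,66,78,90,98): print("right x",x,*gap([val(np.full_like(t,x+k),-45+t) for k in(-3,0,3)]))
for y in(52,64,76,88,98): print("left y",y,*gap([val(45+t,np.full_like(t,y+k)) for k in(-3,0,3)]))
E
```

```text
right x 54 [194, 195, 195, 196, 195, 191, 187, 174, 157, 145, 161, 181, 195, 196, 196, 195, 195] dark mm 1.02
right x 66 [194, 195, 195, 195, 192, 189, 166, 136, 115, 141, 174, 194, 195, 196, 196, 195, 194] dark mm 1.49
right x 78 [194, 194, 194, 195, 194, 189, 183, 172, 159, 148, 161, 180, 193, 194, 195, 194, 194] dark mm 1.00
right x 90 [194, 195, 196, 196, 193, 189, 166, 131, 101, 130, 167, 194, 196, 197, 196, 195, 194] dark mm 1.75
right x 98 [193, 194, 194, 192, 190, 180, 159, 138, 144, 164, 183, 189, 194, 196, 195, 195, 195] dark mm 1.27
left y 52 [197, 198, 198, 198, 195, 184, 172, 161, 151, 142, 159, 179, 194, 195, 196, 196, 195] dark mm 1.37
left y 64 [194, 194, 194, 192, 186, 180, 170, 159, 152, 163, 175, 186, 190, 195, 195, 194, 194] dark mm 1.13
left y 76 [195, 195, 195, 195, 190, 179, 169, 157, 145, 137, 158, 181, 196, 196, 196, 195, 194] dark mm 1.43
left y 88 [194, 195, 195, 192, 186, 179, 170, 160, 156, 165, 175, 185, 191, 196, 195, 195, 194] dark mm 1.12
left y 98 [196, 197, 197, 197, 189, 178, 167, 156, 144, 145, 167, 188, 196, 197, 197, 197, 196] dark mm 1.41
```

```bash
python3 -m crank '[[0,0,4,0,0,0],[0,0,9,0,0,0],[0,0,12,0,0,0],[0,0,12,0,0,0]]' 1 >/dev/null; python3 go.py 448.3 -304.3 18 106.2
```

```text
t 21.1 at [ 445.5 -300.8   29. ] tray [-194.7 -315.5] F [ 0.   1.  -0.5] op 0.998
  shift [-0.42  0.17  1.1 ] turn [-0.005 -0.01   0.002]
```

The two joints look alike, so the dark line is the bricks' edge bevel and both are closed within what the camera resolves. On to the third brick.

```bash
python3 -m crank '[[0,0,0,0,0,0],[0,0,0.9,0,0,0],[0,0,0.9,0,0,0]]' 1 >/dev/null; python3 go.py 448.3 -304.3 18 106.2
python3 -m crank '[[0,0,0,0,0,0],[0,0,0,0,0,0],[0,0,0,0,0,0],[0,0,0,0,0,0],[0,0,0,0,0,0],[0,0,0,0,0,0]]' 0 90 >/dev/null; python3 go.py 448.3 -304.3 18 106.2
python3 -m crank '[[0,0,-1,0,0,0],[0,0,-3,0,0,0],[0,0,-7,0,0,0],[0,0,-12,0,0,0],[0,0,-14,0,0,0],[0,0,-14,0,0,0]]'>/dev/null;  python3 go.py -84 -33 150 90 t
```

```text
t 21.4 at [ 449.1 -305.3   26.1] tray [-191.7 -320.4] F [ 0.1 -0.1 -0.2] op 1.000
  shift [ 0.12 -0.05  0.81] turn [0.001 0.002 0.001]
t 22.1 at [ 449.2 -305.8   26.5] tray [-191.6 -320.9] F [0.3 0.7 5.7] op 0.683
  shift [ 0.17 -0.05  0.85] turn [0.001 0.003 0.   ]
t 22.6 at [ 449.8 -306.2  169. ] tray [-191.1 -321.4] F [-0.4  0.  -2.2] op 0.678
  shift [26.78 15.15  1.78] turn [0.005 0.007 0.16 ]
```

```bash
python3 -m crank '[[5,2.9,0,0,0,0.05],[26.78,15.15,1.8,0,0,0.16],[26.78,15.15,1.8,0,0,0.16],[26.78,15.15,1.8,0,0,0.16],[26.78,15.15,1.8,0,0,0.16],[26.78,15.15,1.8,0,0,0.16],[26.78,15.15,1.8,0,0,0.16],[26.78,15.15,1.8,0,0,0.16],[26.78,15.15,1.8,0,0,0.16]]' >/dev/null; python3 go.py -84 -33 110 90 t
python3 -m crank '[[0,0,2,0,0,0],[0,0,4,0,0,0],[0,0,4,0,0,0],[0,0,4,0,0,0]]' >/dev/null; python3 go.py -84 -33 52 90 t
```

```text
t 23.6 at [517.8  -5.7 145.1] tray [-86.7 -31.5] F [ 1.  -0.2 -2.8] op 0.679
  shift [-0.15  0.28  3.51] turn [-0.003 -0.    -0.   ]
t 23.9 at [518.6  -6.6 106.5] tray [-86.1 -32.5] F [ 0.6 -0.7 -3. ] op 0.678
  shift [-0.05  0.21  5.45] turn [-0.001 -0.    -0.002]
```

```bash
python3 -m crank '[[0,0.1,2,0,0,0],[0,0.2,4,0,0,0],[0,0.2,5.2,0,0,0],[0,0.2,5.4,0,0,0],[0,0.2,5.4,0,0,0]]' >/dev/null; python3 go.py -84 -33 52 90 t
for i in 1 2 3; do python3 -m crank '[[0,0,0.1,0,0,0],[0,0,0.2,0,0,0],[0,0,0.2,0,0,0]]' >/dev/null;  python3 go.py -75 -25 47 90 t; done
```

```text
t 24.4 at [521.4  -5.4  53.3] tray [-83.1 -31.6] F [-0.5 -0.5 -2.6] op 0.677
  shift [-0.14 -0.09  0.13] turn [ 0.001  0.    -0.001]
t 24.8 at [521.4  -5.1  51.4] tray [-83.1 -31.4] F [-0.1  0.5 -2.4] op 0.681
  shift [0.64 0.81 0.44] turn [ 0.001  0.    -0.   ]
t 25.1 at [520.9  -5.   48.7] tray [-83.6 -31.2] F [-0.6 -0.2 -3.2] op 0.682
  shift [0.62 0.86 0.17] turn [-0. -0. -0.]
t 25.4 at [521.   -5.1  46.7] tray [-83.5 -31.3] F [ 0.1  0.4 -3.6] op 0.681
  shift [ 0.63  0.85 -0.03] turn [-0.  0. -0.]
```

```bash
python3 -m crank '[[0,0,0.1,0,0,0],[0,0,0.1,0,0,0]]' >/dev/null;  python3 go.py -75 -25 47 90 t
python3 -m crank '[[0,0,0.1,0,0,0],[0,0,0.1,0,0,0]]' >/dev/null;  python3 go.py -75 -25 47 90 t
```

```text
t 25.6 at [521.1  -5.1  46.5] tray [-83.4 -31.3] F [-3.6  0.7  3.1] op 0.679
  shift [ 0.63  0.84 -0.05] turn [-0. -0. -0.]
t 25.8 at [521.1  -5.1  46.5] tray [-83.3 -31.3] F [-6.4  0.4  9.5] op 0.683
  shift [ 0.63  0.83 -0.05] turn [-0.001 -0.    -0.   ]
```

Touched down. Tool +x is tray +y and tool +y is tray +x. I'm sliding it in.

```bash
python3 -m crank '[[0.1,0.1,-0.15,0,0,0],[0.2,0.2,-0.15,0,0,0],[0.3,0.3,-0.15,0,0,0],[0.4,0.5,-0.15,0,0,0],[0.5,0.6,-0.15,0,0,0]]' >/dev/null; python3 go.py -75 -25 47 90 t
for i in 1 2 3 4 5; do python3 -m crank '[[0.1,0.1,0,0,0,0],[0.1,0.1,0,0,0,0]]' >/dev/null;  python3 go.py -75 -25 47 90 t|head -1; done
```

```text
t 26.2 at [5.267e+02 4.000e-01 4.650e+01] tray [-77.1 -26.5] F [-1.5 -2.3  1.8] op 0.678
  shift [ 0.15  0.21 -0.05] turn [ 0.     0.001 -0.   ]
t 26.4 at [527.6   1.7  46.5] tray [-76.  -25.3] F [-1.3 -1.9  1.4] op 0.680
t 26.6 at [528.    2.4  46.5] tray [-75.6 -24.7] F [-3.5 -4.5  3.8] op 0.679
t 26.9 at [528.1   2.6  46.5] tray [-75.5 -24.5] F [-6.6 -6.6  5.3] op 0.682
t 27.1 at [528.2   2.6  46.6] tray [-75.4 -24.5] F [ -9.7 -11.6   8.5] op 0.680
t 27.2 at [528.2   2.7  46.7] tray [-75.3 -24.5] F [-14.3 -16.5  10.3] op 0.678
```

```bash
python3 -m crank '[[0.1,0.1,0,0,0,0],[0.2,0.2,0,0,0,0],[0.2,0.2,0,0,0,0]]' >/dev/null;  python3 go.py -75 -25 47 90 t
python3 -m crank '[[-0.3,-0.3,-0.1,0,0,0],[-0.6,-0.6,-0.15,0,0,0],[-0.6,-0.6,-0.15,0,0,0]]' >/dev/null;  python3 go.py -75 -25 47 90 t
```

```text
t 27.6 at [528.3   2.8  46.8] tray [-75.2 -24.4] F [-20.6 -25.5  16. ] op 0.685
  shift [-0.06  0.02 -0.02] turn [-0.014  0.008 -0.002]
t 27.9 at [526.5   2.1  47. ] tray [-77.1 -24.8] F [-0.  -0.3 -3.3] op 0.679
  shift [-0.02  0.21  0.  ] turn [-0.001 -0.002 -0.001]
```

It backed off too far and pulled the brick about 1.8 mm in x, so I'm re-seating it.

```bash
python3 -m crank '[[0,0,0.15,0,0,0],[0.2,0.2,0.15,0,0,0],[0.4,0.4,0.15,0,0,0],[0.6,0.6,0.15,0,0,0],[0.6,0.6,0.15,0,0,0]]' >/dev/null;  python3 go.py -75 -25 47 90 t
python3 -m crank '[[-0.15,-0.15,0,0,0,0],[-0.3,-0.25,0,0,0,0],[-0.3,-0.25,0,0,0,0]]' >/dev/null;  python3 go.py -75 -25 47 90 t
```

```text
t 28.4 at [528.    2.9  47. ] tray [-75.6 -24.2] F [-20.6 -24.8  16.3] op 0.675
  shift [-0.08  0.06 -0.  ] turn [-0.017  0.01   0.002]
t 28.6 at [527.8   2.7  46.7] tray [-75.7 -24.4] F [-11.7 -12.7   8.9] op 0.677
  shift [-0.06  0.07 -0.03] turn [-0.009  0.004  0.002]
```

```bash
python3 -m crank '[[-0.1,-0.1,-0.05,0,0,0],[-0.15,-0.15,-0.1,0,0,0],[-0.15,-0.15,-0.1,0,0,0]]' >/dev/null;  python3 go.py -75 -25 47 90 t
python3 -m crank '[[0,0,0,0,0,0],[0,0,0,0,0,0],[0,0,0,0,0,0]]' 1 >/dev/null;  python3 go.py -75 -25 47 90 t
```

```text
t 28.9 at [527.8   2.7  46.7] tray [-75.8 -24.4] F [-3.8 -5.5  0.2] op 0.678
  shift [-0.06  0.07 -0.03] turn [-0.004  0.002  0.001]
t 29.2 at [529.9   4.   47.9] tray [-73.5 -23.4] F [ 0.1 -0.1  0.6] op 1.001
  shift [-0.16 -0.15  0.09] turn [0.002 0.    0.   ]
```

```bash
python3 -m crank '[[0,0,-2,0,0,0],[0,0,-6,0,0,0],[0,0,-10,0,0,0],[0,0,-10,0,0,0]]' >/dev/null;  python3 go.py 430 250 150 7.05
```

```text
t 29.6 at [533.8   3.2 154.7] tray [-69.7 -24.7] F [ 0.9 -0.6  0.8] op 0.998
  shift [25.77 -7.27  0.27] turn [ 0.014 -0.008  1.571]
```

```bash
python3 -m crank '[[25.8,-7.3,0,0,0,1.571],[25.8,-7.3,0,0,0,1.571],[25.8,-7.3,0,0,0,1.571],[25.8,-7.3,0,0,0,1.571],[25.8,-7.3,0,0,0,1.571],[25.8,-7.3,0,0,0,1.571],[25.8,-7.3,0,0,0,1.571],[25.8,-7.3,0,0,0,1.571]]' >/dev/null;  python3 go.py 430 250 150 7.05
python3 - <<'E'
from h import *
im,d,K,o,M=cam("top"); np.savez("top3.npz",im=im,d=d,K=K,o=o,M=M)
print(bricks(im,d,K,o,M)); cv2.imwrite("pics/tray3.png",cv2.resize(im[90:215,180:300],None,fx=5,fy=4.8,interpolation=cv2.INTER_CUBIC)[:600])
E
```

```text
t 30.4 at [424.  252.4 147.1] tray [-148.1  236.2] F [-0.1  0.1 -0.6] op 0.999
  shift [ 0.37  0.53 -0.29] turn [-0.    -0.     0.454]
[(501.4, 611.2, 259.9, 110.9, 1.02, 0.0596, [19.0, 178.0]), (600.0, 36.0, 209.9, 208.6, 7.09, 0.0685, [235.0, 146.0]), (821.3, 502.2, 216.0, 215.7, -43.01, 0.0718, [63.0, 59.0])]
```

View pics/tray3.png

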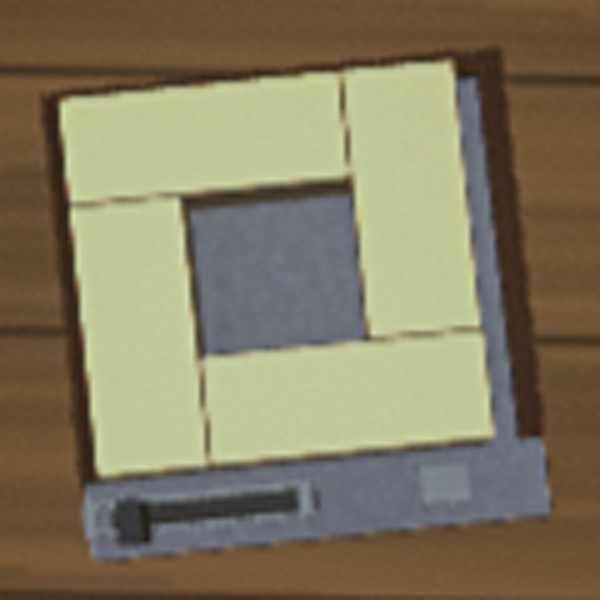

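The pinwheel is complete: a square gap, four closed-looking joints, and the bolt tab near (130,520). I'll compare the four joint widths numerically and work out the tab position.

```bash
python3 - <<'E'
from h import *
a=np.load("top3.npz"); im,d,K,o,M=[a[k] for k in("im","d","K","o","M")]; g=cv2.cvtColor(im,cv2.COLOR_BGR2GRAY).astype(np.float32)
T=np.radians(7.1);c,s=np.cos(T),np.sin(T)
def val(x,y,z=70):
    w=np.c_[600+c*x-s*y,36+s*x+c*y,np.full(len(x),z)]/1000
    p=(w-o)@M; u=(p[:,:2]/p[:,2:]*K[0,0]+K[:2,2])[None].astype(np.float32)
    return cv2.remap(g,u[...,0],u[...,1],cv2.INTER_LINEAR)[0]
t=np.arange(-8,8.1,.5)
def dark(v): b=np.median(np.r_[v[:8],v[-8:]]); return (b-v).clip(0).sum()*.5/(b-25)
J={"first/right":(lambda q:(75+q,-45+t)),"left/first":(lambda q:(45+t,75+q)),"left/near":(lambda q:(-75+q,45+t)),"near/right":(lambda q:(-45+t,-75+q))}
for n,f in J.items():
    r=[]
    for lo in(-25,-8,8):
        r.append(np.mean([dark(val(*np.broadcast_arrays(*f(q)))) for q in range(lo,lo+17,2)]))
    print(n,np.round(r,2))
P=pts(d,K,o,M); m=(P[...,2]>.06)&(P[...,2]<.085); m[:175]=0;m[215:]=0;m[:,:195]=0;m[:,240:]=0
h=cv2.cvtColor(im,cv2.COLOR_BGR2HSV); m&=h[...,2]<100
q=P[m][:,:2]*1000-[600,36]; print("tab",m.sum(),np.c_[q@[c,s],q@[-s,c]].mean(0).round(1))
E
python3 go.py -131 88 110 0 t
```

```text
first/right [1.28 1.18 1.57]
left/first [1.11 1.38 1.24]
left/near [1.43 1.14 1.41]
near/right [1.19 1.37 1.12]
tab 52 [-129.8   89.1]
t 30.5 at [424.4 251.9 147.1] tray [-147.8  235.6] F [-0.3 -0.7 -1.1] op 0.997
  shift [-4.89 14.03  3.71] turn [-0.    -0.     0.449]
```

All four joints show the same line (the bevels), so they are closed. Now the bolt: the tab is at tray (−130, 89).

```bash
python3 -m crank '[[-4.9,13.9,3.5,0,0,0.45],[-4.9,13.9,3.5,0,0,0.45],[-4.9,13.9,3.5,0,0,0.45],[-4.9,13.9,3.5,0,0,0.45],[-4.9,13.9,3.5,0,0,0.45],[-4.9,13.9,3.5,0,0,0.45]]' >/dev/null; python3 go.py -131 89 46 0 t
```

```text
t 31.1 at [460.2 108.1 112.5] tray [-129.9   88.5] F [-0.5  0.7  0.4] op 0.998
  shift [-0.11 -0.05  6.65] turn [-0.    -0.001  0.008]
```

```bash
python3 -m crank '[[-0.1,0,3,0,0,0],[-0.1,0,5.5,0,0,0],[-0.1,0,6.4,0,0,0],[-0.1,0,6.4,0,0,0]]' >/dev/null; python3 go.py -131 89 48 0 t
python3 -m crank '[[0,0,0,0,0,0],[0,0,0,0,0,0],[0,0,0,0,0,0],[0,0,0,0,0,0],[0,0,0,0,0,0],[0,0,0,0,0,0],[0,0,0,0,0,0]]' 0 40 >/dev/null; python3 go.py -131 13 48 0 t
```

```text
t 31.5 at [457.9 108.4  47.3] tray [-132.2   89.1] F [-0.2  0.1 -0.3] op 1.003
  shift [ 0.12  0.02 -0.07] turn [-0.     0.003  0.009]
t 32.2 at [459.5 107.3  49. ] tray [-130.7   87.8] F [-2.3 -0.3  5.3] op 0.156
  shift [-0.07  7.48  0.1 ] turn [-0.    -0.     0.006]
```

```bash
python3 -m crank '[[0,1,0,0,0,0],[0,2.5,0,0,0,0],[0,4,0,0,0,0],[0,5.5,0,0,0,0],[0,6.8,0,0,0,0],[0,7,0,0,0,0],[0,7,0,0,0,0]]' >/dev/null; python3 go.py -131 13 48 0 t
for i in 1 2 3 4; do python3 -m crank '[[0,0.2,0,0,0,0],[0,0.3,0,0,0,0]]' >/dev/null;  python3 go.py -131 13 48 0 t|head -1; done
```

```text
t 32.9 at [468.3  36.8  49. ] tray [-130.6   16.8] F [-2.7 -2.   6.8] op 0.154
  shift [-0.04  0.38  0.1 ] turn [0.001 0.    0.006]
t 33.1 at [468.6  34.8  48.9] tray [-130.6   14.7] F [-3.3  2.1  7. ] op 0.155
t 33.3 at [468.9  31.9  49. ] tray [-130.6   11.8] F [-3.3  1.1  6.1] op 0.158
t 33.5 at [469.   31.4  48.9] tray [-130.6   11.3] F [-2.8 14.4  8.8] op 0.152
t 33.7 at [469.   31.3  48.9] tray [-130.7   11.2] F [-3.1 26.9 10.5] op 0.153
```

The bolt is at its end stop: it stopped moving and the force rose to 27 N. I'm unloading, releasing and retreating.

```bash
python3 -m crank '[[0,-0.3,0,0,0,0],[0,-0.45,0,0,0,0]]' >/dev/null; python3 go.py -131 13 48 0 t|head -1
python3 -m crank '[[0,0,0,0,0,0],[0,0,0,0,0,0],[0,0,0,0,0,0],[0,0,-2,0,0,0],[0,0,-6,0,0,0],[0,0,-10,0,0,0],[0,0,-10,0,0,0]]' 0.8 >/dev/null; python3 go.py 450 270 200 7
```

```text
t 33.9 at [468.9  31.6  48.9] tray [-130.6   11.5] F [-2.4  0.9  6.4] op 0.150
t 34.6 at [473.3  29.5 154.5] tray [-126.6    8.9] F [0.  0.2 0.8] op 0.804
  shift [  0.84 -24.13  -4.62] turn [ 0.004 -0.012  0.007]
```

```bash
python3 -m crank '[[0.8,-24.1,-4.6,0,0,0],[0.8,-24.1,-4.6,0,0,0],[0.8,-24.1,-4.6,0,0,0],[0.8,-24.1,-4.6,0,0,0],[0.8,-24.1,-4.6,0,0,0],[0.8,-24.1,-4.6,0,0,0],[0.8,-24.1,-4.6,0,0,0]]' >/dev/null
python3 - <<'E'
from h import *
im,d,K,o,M=cam("top"); np.savez("top4.npz",im=im,d=d,K=K,o=o,M=M)
print(bricks(im,d,K,o,M)); a=cv2.resize(im[90:215,180:300],None,fx=4,fy=4,interpolation=cv2.INTER_CUBIC)
s=cam("side")[0]; b=cv2.resize(s[160:245,170:290],None,fx=2.6,fy=2.6); w=np.zeros((500,800,3),np.uint8); w[:,:480]=a; w[:221,480:792]=b; cv2.imwrite("pics/f.png",w)
E
```

```text
[(501.4, 611.2, 259.9, 110.9, 1.02, 0.0597, [19.0, 179.0]), (600.1, 36.0, 209.9, 208.4, 7.14, 0.0686, [235.0, 145.0]), (821.9, 501.7, 216.4, 214.1, -89.0, 0.0719, [62.0, 60.0])]
```

View pics/f.png

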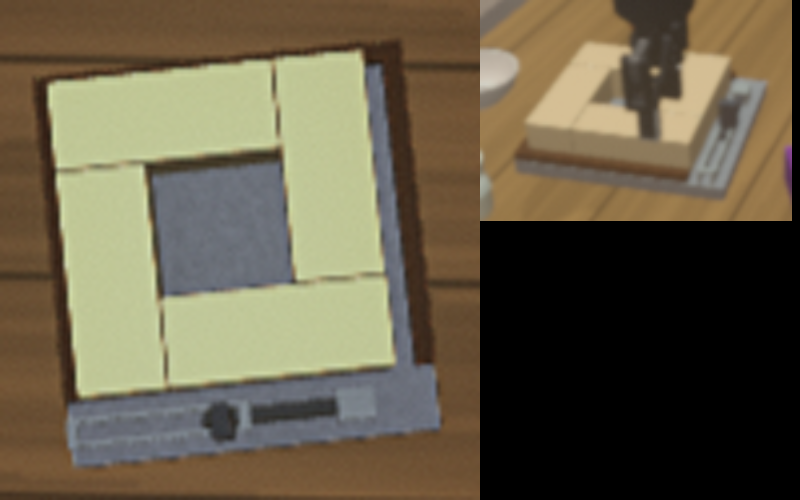

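The layer is closed and flat, and the bolt rod runs into the keeper, with the rod near (295,410) and the keeper at (355,403). The gripper is clear, so I'm handing in.

```bash
python3 -c "
from plant import ctrl
print(ctrl.sign_off())"
```

```text
the job is handed in; nothing more can be done
None
```

The job is handed in: all four bricks lie flat in a closed pinwheel against the corner kerbs, to about 1 mm as far as the camera can resolve, and the bolt is at its end stop in the keeper after about 35 s.

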